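# Start the oxygen probe's thread by feel at the bottom of the flow cell's well

## Task

Fit the oxygen probe to the flow cell: lift the hex-headed probe out of the stand, lower it into the cell's deep well, find the start of the quick thread at the bottom by feel without forcing it, and screw it clockwise until its collar has squeezed down the rubber seal ring on the cell's rim and is snugly hand-tight, then let go. The sensing tip and the thread are delicate, so never press or tighten hard, and leave the white blanking plug and the things round about where they are.

Things in the scene. Friction and masses are not known exactly. Their poses are not given: they have to be found in the camera images.
- probe_grip (a point): Middle of the black hexagonal head of the loose oxygen probe (0.12 to 0.2 kg), where to grip it from above. z: up its axis; x: across a pair of flats and through the two thread lugs. Hexagon 24 mm across flats, 30 mm tall, this point half-way up; steel connector stub 10 mm tall on top. Below: neck 18 mm wide, 8 mm tall, then the collar. At the start it hangs upright in one hole of the stand, at any yaw.
- probe_collar (a point): Centre of the underside of the probe's steel collar (42 mm wide, 6 mm thick), 29 mm below probe_grip. Two small dark index ribs on its top stand above the lugs. Same axes. Below it the shaft is 26 mm wide for 60 mm, then a spigot 18 mm wide, whose nose is chamfered to 12 mm and ends 88 mm below the collar.
- probe_lugs (a point): Point on the probe's axis at the height of its two thread lugs, 105 mm below probe_grip and 12 mm above the nose. The lugs stick out of the spigot on the +x and -x side: 28 mm over both, each about 9 mm long round the circumference and 4 mm thick, sloping like a right-hand thread.
- probe: The whole probe; origin at the centre of its nose (lower end), 117 mm below probe_grip. Same axes.
- well_mouth (a point): Centre of the mouth of the flow cell's well, level with its steel rim, 100 mm above the worktop. z: up; y: along the line of the two brass hose unions. A black rubber seal ring 42 mm wide stands 2 mm proud of the rim (8 N per mm to squeeze). The cell is a fixed upright grey cylinder 56 mm wide on a plate 86 mm square. The well is a plain bore 32 mm wide, 66 mm deep down to the thread ring.
- thread_ring (a point): Centre of the thread ring's flat top, 66 mm below well_mouth; axes are the cell's, not the ring's. Centre hole 21 mm wide and two opposite slots for the lugs. The ring's angle differs from cell to cell and is not given: the slots lie within 0.9 rad either side of the hose-union line (y), with 0.09 rad of play for a lug to either side. Lugs standing on the ring's top: collar about 13 mm above the rim.
- shutoff_valve (a point): Top of the sprung shut-off valve under the ring, 81 mm below well_mouth (axes the cell's). With its lugs in the slots the probe goes down and meets it when the collar is 7 mm above the rim (2 N at touch, 4.5 N at the foot of the slots, 6 N when home). The lugs stop at the foot of the slots, collar about 3 mm above the rim: here the thread starts.
- cell: The whole fixed flow cell, origin under its centre. From the foot of the slots, turning clockwise seen from above draws the probe down 4 mm per rad, with 1.5 mm axial play; the seal is well squeezed after 0.9 to 1.2 rad. The moment, at first near 0, then passes 0.11 N m: tight enough. Past 0.15 the collar meets the steel rim and it rises steeply. Self-locking; let go too loose, it springs up.
- stand: Fixed steel stand: a bent-sheet bridge, top 92 mm above the worktop, 64 mm by 170 mm (long side along its y), with two holes 34 mm wide, 42 mm to either side of its middle along y. The origin is at the middle of its foot. The probe hangs in one hole, the blanking plug in the other.
- plug: White blanking plug with a low round knurled knob (29 mm wide, 13 mm tall) over a 42 mm collar, hanging in the other hole of the stand; to be left there. Origin at its lower end, 30 mm below the stand's top.
- beaker: Small empty glass beaker, 52 mm wide, 70 mm tall; leave alone. Origin at its foot.
- drop_bottle: Small white bottle with a screw cap, 34 mm wide, 82 mm tall; leave alone. Origin at its foot.
- wash_bottle: White squeeze bottle with a bent nozzle, 189 mm tall; leave alone. Origin at its foot.
There are look-alikes about, which are no part of the job. Leave any purple or yellow look-alike of the probe alone.

How it is judged:
On the way, in this order (a step that is already met when the one before it is completed fails the run):
1. the probe has been lifted out of the stand (height (world z) of probe_grip above 0.2 m), for 0.1 s.
2. its lugs have gone down through the slots of the thread ring: the probe stands upright in the well with its collar less than 6.5 mm above the rim (z of probe_grip in the frame of well_mouth below 0.0355 m and horizontal distance between probe_grip and well_mouth below 0.006 m and angle between probe_grip's own z axis and vertical below 0.08 rad), for 0.1 s.
At the end, for the whole second after the job is handed in: The probe, let go, stays screwed home in the flow cell: its collar drawn down on the rubber seal to within 1.2 mm of the cell's rim, centred within 4 mm, upright within 0.04 rad and at rest (z of probe_grip in the frame of well_mouth between 0.026 and 0.0302 m and horizontal distance between probe_grip and well_mouth below 0.004 m and angle between probe_grip's own z axis and vertical below 0.04 rad and linear speed of probe below 0.01 m/s); the robot touches nothing.
It fails at once if the probe is pressed against the flow cell with more than 40 N (sum of all their contacts) before the thread has taken, its collar still over 4 mm above the rim (contact force between probe and cell above 40 N and z of probe_grip in the frame of well_mouth above 0.033 m).
It fails at once if the probe is pressed, jammed or tightened against the flow cell with more than 70 N (sum of all their contacts) (contact force between probe and cell above 70 N).
It fails at once if the blanking plug, the beaker, the drop bottle or the wash bottle is moved by more than 25 mm or tipped (distance of any of plug, beaker, drop_bottle, wash_bottle from where it was at the start of the episode above 0.025 m or angle between any of plug, beaker, drop_bottle, wash_bottle's own z axis and vertical above 0.4 rad).
It also fails if it takes over 72 s, if anything falls off the work surface, if the arm or the gripper's body presses on something with over 40 N, if the wrist force passes 120 N, or if a joint passes its speed limit or range.

## Robot

A 7-joint arm with a two-finger parallel gripper is mounted at the origin on a cart in front of the work surface, level with it; the furniture and walls round the work are solid. World frame = base frame: x ahead of the robot, y to its left, z up, the work surface at z = 0. Lengths are in m, angles in rad, forces in N, time in s.
With the tool pointing down it reaches from about 0.375 to 0.925 m from the base axis. Payload 3.1 kg.
Tool frame: the origin (TCP) lies between the finger pads; the fingertips stand 17 mm ahead of it and the grasp point (between the pads) lies 2 mm behind it; z points along the fingers, y is the line along which they close (so a half turn about z gives the same grasp; the last joint's range is limited). The gripper opens to 85 mm and grips with 20 to 120 N. Pads are 22 mm wide; open, the fingers measure 114 mm over their backs; the gripper's body (76 mm by 85 mm) begins 54 mm behind the grasp point. The pads swing forward as they close: fully open they stand 13 mm farther back than shut.
Start: joints at [1.251, 0.383, 0.044, 1.598, -0.018, 1.161, -0.05], TCP at [0.143, -0.634, 0.227] pointing down, gripper open.
Joint ranges: [-2.61, 2.61], [-0.41, 2.15], [-1.48, 1.57], [0, 2.5], [-1.57, 4.71], [0.05, 1.97], [-2.85, 2.85]. Speed limits (rad/s): [2.79, 2.79, 3.14, 3.14, 3.14, 3.14, 3.14].

## Interface

Orientations are given as a rotation vector (axis times angle).
In Python, from workcell import manip gives the robot as it stands.
- The arm moves only by the shell command python3 -m inch 'ROWS'. ROWS is JSON, a list of rows, each an object of numbers: "tx", "ty", "tz": the shift along the tool's x, y, z in cm; "rx", "ry", "rz": the turn, a rotation vector about the tool's x, y, z in rad; "grip": the opening, from -1 (shut) to 1 (fully open), so that 0 is half open. In form: [{"tx": .., "ty": .., "tz": .., "rx": .., "ry": .., "rz": .., "grip": ..}, ...]. A call has 1 to 8 rows; each row is the pose to reach, as a shift and turn from the pose commanded when the call began, along the tool's axes at that moment; what a row does not reach only later rows make up. A row lasts 1/10 s, in which the tool goes at most 50 mm and 8.59 degrees, less where a joint would pass 70% of its speed; a pose out of reach is approached as far as the arm can. A call with a gripper value outside its range is refused whole. The fingers move at their own pace and stop on an object; the grip force is fixed at half the most. Time passes only in rows, so rows that repeat a pose let the fingers close. It gives the time, the measured TCP pose, the force, the opening and the grip force at its end, in the units of the state.
- manip.get_state(): the state, without advancing time (a new reading comes with each control period).
- manip.read_camera(name): name is "scene" or "top" or "wrist"; returns (picture, depth): 480x640x3 uint8, red, green, blue; 480x640 float32, m along the optical axis (not along the pixel's ray), 0 where there is no reading.
- manip.calibration(name): a dict with "fov_y" (degrees; the focal length in pixels is half the picture's height over the tangent of half this angle, whatever the lens; pixels are square), "cx", "cy" (the principal point, pixels), "k1" (the pictures are not rectified: a ray, as slopes to the right and down, at radius r is drawn at 1 + k1 r^2 times it, then the intrinsics apply), "rvec" (rotation vector, rad) and "tvec" (3), from world to camera coordinates, as OpenCV has them; the wrist camera has in their place "T_tool_cam" (4x4, takes a point from camera to tool coordinates, whose origin is the TCP and whose axes are the flange's). Camera axes: x right, y down, z forward; pixel columns grow to the right and rows downward; lengths in m; the calibration is good to about 2 mm. A picture is of the moment at which its call begins: read the wrist's pose just before it. calibration takes no time and is no camera call.
- manip.sign_off(): hands the job in; it is judged then, once.
The state is a dict: "t": time; "qpos": joint angles; "qvel": joint speeds; "joint_efforts": joint torques, N m; "ee_pos": TCP position; "tool_rot": TCP orientation; "contact_force": force on the tool from outside, world axes, zero at the start; "torque": the same for the moment, N m; "width": finger opening in m; "finger_force": force on a finger pad.
Only numpy, scipy, OpenCV 4.12 (cv2) and the standard library are available. Lean on these libraries where they do the work, as an engineer would, in place of code of your own. Each camera call takes 0.05 s, during which the arm holds its last target. There are 200 camera calls.

## Working session

There is one attempt and no reset: what is moved stays moved. The work goes in short steps, Python scripts to look and compute and a shell command to move; the robot and the scene stay as the last step left them, time stands still between calls to the robot, and variables do not carry over. Pictures are saved under pics/ and viewed, at most 10 in all, crops included, and the job is handed in when it is done.

```bash
mkdir -p pics; ls; cat > h.py <<'E'
import numpy as np, cv2
from scipy.spatial.transform import Rotation as R
from workcell import manip
def cam(n, st=None):
    c=manip.calibration(n)
    f=240/np.tan(np.radians(c["fov_y"])/2)
    if "T_tool_cam" in c:
        T=np.eye(4);T[:3,:3]=R.from_rotvec(st["tool_rot"]).as_matrix();T[:3,3]=st["ee_pos"]
        T=T@np.array(c["T_tool_cam"])
    else:
        T=np.eye(4);T[:3,:3]=R.from_rotvec(c["rvec"]).as_matrix();T[:3,3]=c["tvec"];T=np.linalg.inv(T)
    return dict(T=T,K=np.array([[f,0,c["cx"]],[0,f,c["cy"]],[0,0,1]]),k1=c["k1"])
def rays(C,px):
    px=np.asarray(px,float).reshape(-1,1,2)
    s=cv2.undistortPoints(px,C["K"],np.array([C["k1"],0,0,0])).reshape(-1,2)
    d=np.c_[s,np.ones(len(s))]@C["T"][:3,:3].T
    return C["T"][:3,3],d
def on_z(C,px,z):
    o,d=rays(C,px); return o+d*((z-o[2])/d[:,2])[:,None]
def proj(C,P):
    P=np.asarray(P,float).reshape(-1,3); Ti=np.linalg.inv(C["T"])
    return cv2.projectPoints(P,cv2.Rodrigues(Ti[:3,:3])[0],Ti[:3,3],C["K"],np.array([C["k1"],0,0,0]))[0].reshape(-1,2)
def shot(n,name=None):
    st=manip.get_state(); im,d=manip.read_camera(n)
    if name: cv2.imwrite(f"pics/{name}.png",im[:,:,::-1]); np.save(f"pics/{name}.npy",d)
    return im,d,cam(n,st),st
def tool(st,p):
    "world point -> tool cm"
    return R.from_rotvec(st["tool_rot"]).inv().apply(np.array(p)-st["ee_pos"])*100
E
python3 - <<'E'
from h import *
for n in("scene","top"):
    im,d,C,st=shot(n,n); print(n,C["T"].round(3).tolist(),C["K"][0,0],C["k1"])
print(st)
E
```

```text
pics
scene [[0.855, -0.335, 0.397, 0.071], [-0.519, -0.583, 0.626, -0.647], [0.021, -0.74, -0.672, 0.91], [0.0, 0.0, 0.0, 1.0]] 594.2416107733293 -0.07225491614763664
top [[-0.017, -0.991, 0.13, 0.348], [-1.0, 0.02, 0.019, 0.103], [-0.021, -0.13, -0.991, 1.385], [0.0, 0.0, 0.0, 1.0]] 510.970674167981 -0.14168135487424194
{'t': 0.05, 'qpos': array([ 1.25119769,  0.38384416,  0.04379332,  1.599584  , -0.01786519,
        1.16120651, -0.04985502]), 'qvel': array([-2.29089132e-04, -1.32005181e-03,  9.53727908e-05, -2.87480433e-03,
       -4.09743801e-05,  2.78414456e-03, -1.03061753e-03]), 'joint_efforts': array([ 1.94862027e-03, -4.35055232e+01,  1.02963388e+00, -2.50668257e+01,
        1.07817320e-02,  5.96519792e-03, -2.71895850e-06]), 'ee_pos': array([ 0.14278657, -0.63313825,  0.225976  ]), 'tool_rot': array([-3.11966739e+00, -3.47672534e-01,  7.08215858e-04]), 'contact_force': array([-0.19369392,  1.06462221, -0.3885513 ]), 'torque': array([-0.00183393,  0.00950666, -0.03670695]), 'finger_force': 0.0, 'width': 0.08538170199753448}
```

View pics/scene.png

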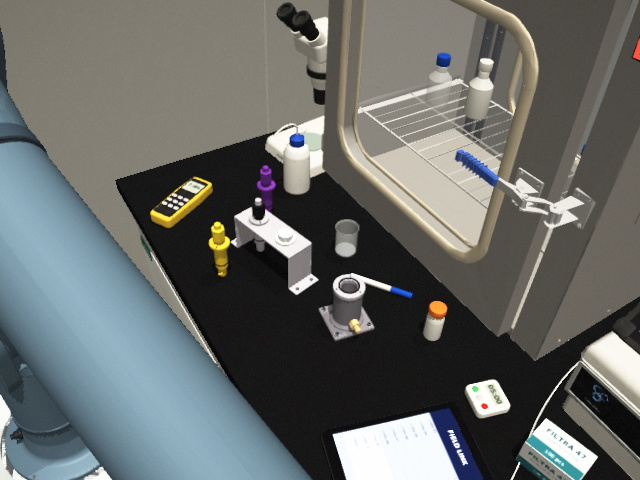

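View pics/top.png

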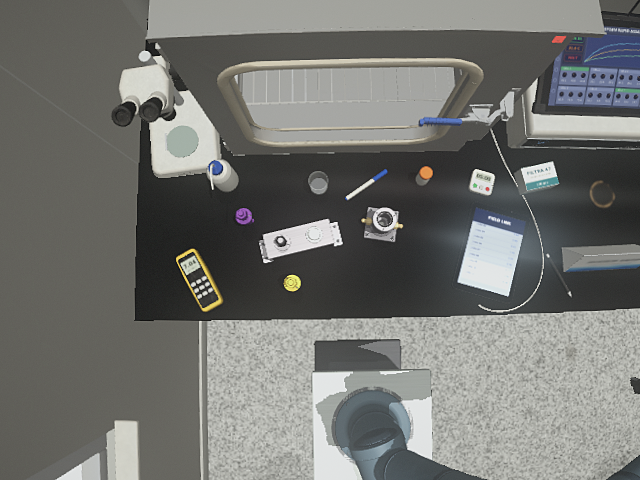

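The probe is at top px (282,241), the plug at (316,234) and the cell at (383,222) with its unions at (365,222) and (400,226). The yellow and purple probes are look-alikes.

```bash
python3 - <<'E'
from h import *
im=cv2.imread("pics/top.png"); C=cam("top")
print("probe",on_z(C,[[282,241]],.14)); print("plug",on_z(C,[[316,234]],.1)); print("cell",on_z(C,[[383,221]],.1))
print("door edge",on_z(C,[[383,155],[250,130]],0.1))
crop=im[190:280,240:420]; cv2.imwrite("pics/c1.png",cv2.resize(crop,None,fx=4.4,fy=4.4,interpolation=cv2.INTER_CUBIC))
E
```

```text
probe [[0.48794175 0.22215397 0.14      ]]
plug [[0.50859343 0.13945929 0.1       ]]
cell [[ 0.53843222 -0.03135346  0.1       ]]
door edge [[ 0.71146653 -0.03761856  0.1       ]
 [ 0.78801263  0.30895366  0.1       ]]
```

View pics/c1.png

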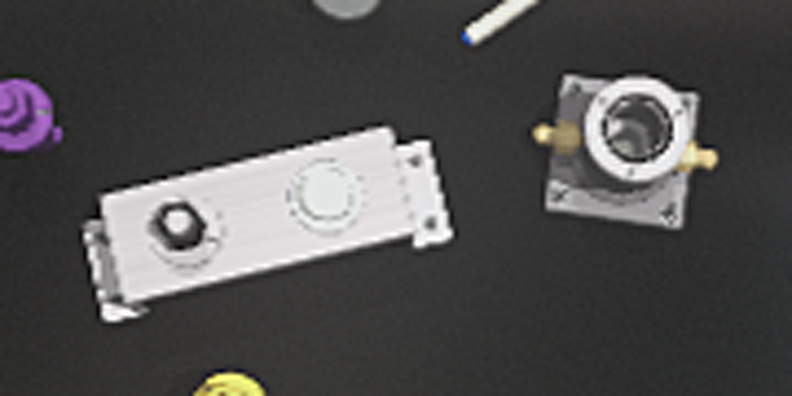

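```bash
python3 - <<'E'
from h import *
st=manip.get_state(); print(R.from_rotvec(st["tool_rot"]).as_matrix().round(3)); print(np.array(manip.calibration("wrist")["T_tool_cam"]).round(3), manip.calibration("wrist")["fov_y"])
for p in [(.46,-.3,.33),(.45,.15,.33)]: print(tool(st,p).round(1))
E
```

```text
[[ 0.975  0.22  -0.001]
 [ 0.22  -0.975  0.002]
 [-0.    -0.002 -1.   ]]
[[-0.001 -0.954 -0.301  0.078]
 [ 1.    -0.001 -0.     0.   ]
 [-0.    -0.301  0.954 -0.146]
 [ 0.     0.     0.     1.   ]] 69.22970665364203
[ 38.3 -25.5 -10.3]
[ 47.2 -69.7 -10.2]
```

```bash
python3 -m inch '[{"tx":38,"ty":-25.5,"tz":-10.3},{"tx":38,"ty":-25.5,"tz":-10.3},{"tx":38,"ty":-25.5,"tz":-10.3},{"tx":38,"ty":-25.5,"tz":-10.3},{"tx":38,"ty":-25.5,"tz":-10.3},{"tx":38,"ty":-25.5,"tz":-10.3},{"tx":38,"ty":-25.5,"tz":-10.3},{"tx":38,"ty":-25.5,"tz":-10.3}]'
python3 - <<'E'
from h import *
st=manip.get_state()
print(tool(st,(.45,.15,.33)).round(1))
E
```

```text
[ 47.2 -69.7 -10.2]schema error: expected keys tx, ty, tz, rx, ry, rz, grip
```

```bash
python3 -m inch '[{"tx":38,"ty":-25.5,"tz":-10.3,"rx":0,"ry":0,"rz":0,"grip":1},{"tx":38,"ty":-25.5,"tz":-10.3,"rx":0,"ry":0,"rz":0,"grip":1},{"tx":38,"ty":-25.5,"tz":-10.3,"rx":0,"ry":0,"rz":0,"grip":1},{"tx":38,"ty":-25.5,"tz":-10.3,"rx":0,"ry":0,"rz":0,"grip":1},{"tx":38,"ty":-25.5,"tz":-10.3,"rx":0,"ry":0,"rz":0,"grip":1},{"tx":38,"ty":-25.5,"tz":-10.3,"rx":0,"ry":0,"rz":0,"grip":1},{"tx":38,"ty":-25.5,"tz":-10.3,"rx":0,"ry":0,"rz":0,"grip":1},{"tx":38,"ty":-25.5,"tz":-10.3,"rx":0,"ry":0,"rz":0,"grip":1}]'
python3 - <<'E'
from h import *
st=manip.get_state()
print(tool(st,(.45,.15,.33)).round(1))
E
```

```text
t: 0.9
ee_pos: [0.412, -0.3488, 0.3152]
tool_rot: [-3.122, -0.347, 0.001]
contact_force: [0.4, -1.0, -0.1]
width: 0.0851
finger_force: 0.0
[ 14.7 -47.8  -1.5]
```

```bash
python3 -m inch '[{"tx":11.5,"ty":-29,"tz":-1.5,"rx":0,"ry":0,"rz":0,"grip":1},{"tx":11.5,"ty":-29,"tz":-1.5,"rx":0,"ry":0,"rz":0,"grip":1},{"tx":11.5,"ty":-29,"tz":-1.5,"rx":0,"ry":0,"rz":0,"grip":1},{"tx":11.5,"ty":-29,"tz":-1.5,"rx":0,"ry":0,"rz":0,"grip":1},{"tx":11.5,"ty":-29,"tz":-1.5,"rx":0,"ry":0,"rz":0,"grip":1},{"tx":11.5,"ty":-29,"tz":-1.5,"rx":0,"ry":0,"rz":0,"grip":1},{"tx":11.5,"ty":-29,"tz":-1.5,"rx":0,"ry":0,"rz":0,"grip":1},{"tx":11.5,"ty":-29,"tz":-1.5,"rx":0,"ry":0,"rz":0,"grip":1}]'
python3 - <<'E'
from h import *
im,d,C,st=shot("wrist","w1"); print(st["ee_pos"],st["qvel"].round(3)); print(proj(C,[[.538,-.031,.1],[.488,.222,.14]]))
print(tool(st,(.45,.17,.33)).round(1))
np.save("pics/w1_T.npy",C["T"])
E
```

```text
t: 1.7
ee_pos: [0.4597, -0.0394, 0.3302]
tool_rot: [3.121, 0.358, -0.0]
contact_force: [-0.2, -0.8, -0.1]
width: 0.0851
finger_force: 0.0
[ 0.45965126 -0.03942573  0.33018738] [0.04  0.011 0.088 0.007 0.039 0.002 0.02 ]
[[326.5695166  126.51018317]
 [ 56.08421242 120.79686839]]
[  3.8 -20.6   0. ]
```

View pics/w1.png

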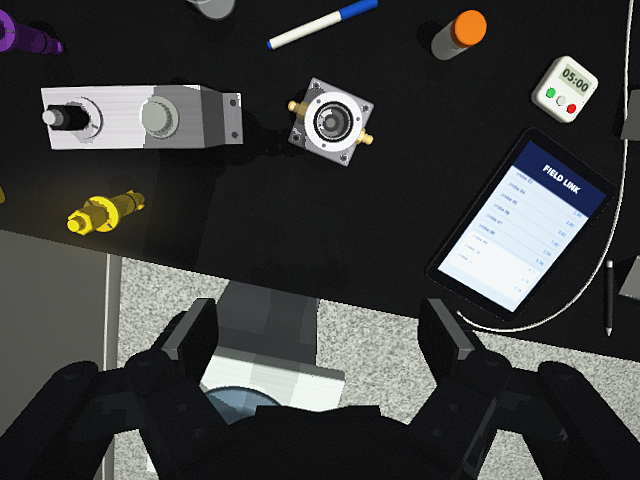

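Cell rim at (333,122), unions at (292,106) and (369,139); probe at about (70,118) at the left. I'll go closer above the cell to look into the well.

```bash
python3 - <<'E'
from h import *
C=dict(cam("wrist",manip.get_state())); st=manip.get_state()
p=on_z(C,[[333,122]],.1)[0]; u=on_z(C,[[292,106],[369,139]],.06); print(p,u,np.degrees(np.arctan2(*(u[0]-u[1])[[1,0]])))
Rt=R.from_rotvec(st["tool_rot"]).as_matrix(); cw=C["T"][:3,3]-st["ee_pos"]
print("target shift",tool(st,[p[0]-cw[0],p[1]-cw[1],.14]))
E
```

```text
[ 0.54345202 -0.03994405  0.1       ] [[ 0.55099917  0.00768504  0.06      ]
 [ 0.53525613 -0.08662799  0.06      ]] 80.52337525786656
target shift [ 0.46421201  1.62780912 18.99232158]
```

```bash
python3 -m inch '[{"tx":0.5,"ty":1.6,"tz":19,"rx":0,"ry":0,"rz":0,"grip":1},{"tx":0.5,"ty":1.6,"tz":19,"rx":0,"ry":0,"rz":0,"grip":1},{"tx":0.5,"ty":1.6,"tz":19,"rx":0,"ry":0,"rz":0,"grip":1},{"tx":0.5,"ty":1.6,"tz":19,"rx":0,"ry":0,"rz":0,"grip":1},{"tx":0.5,"ty":1.6,"tz":19,"rx":0,"ry":0,"rz":0,"grip":1},{"tx":0.5,"ty":1.6,"tz":19,"rx":0,"ry":0,"rz":0,"grip":1},{"tx":0.5,"ty":1.6,"tz":19,"rx":0,"ry":0,"rz":0,"grip":1}]'
python3 - <<'E'
from h import *
im,d,C,st=shot("wrist","w2"); print(st["ee_pos"],st["qvel"].round(3)); c=proj(C,[[.5435,-.04,.1],[.5435,-.04,.034]]);print(c)
np.save("pics/w2_T.npy",C["T"])
x,y=c[0].astype(int)
cr=im[max(0,y-75):y+75,x-100:x+100,::-1].astype(float)
cr=255*(cr/255)**.5
cv2.imwrite("pics/c2.png",cv2.resize(cr.astype(np.uint8),None,fx=4,fy=4,interpolation=cv2.INTER_CUBIC)); print(x-100,max(0,y-75))
E
```

```text
t: 2.45
ee_pos: [0.4701, -0.0581, 0.1426]
tool_rot: [3.121, 0.345, 0.007]
contact_force: [0.0, 0.7, 0.6]
width: 0.0854
finger_force: 0.0
[ 0.47012638 -0.05812946  0.14260734] [-0.006 -0.018 -0.012 -0.011  0.001 -0.003 -0.003]
[[314.03534507 131.85740557]
 [314.72538525 130.95422661]]
214 56
```

View pics/c2.png

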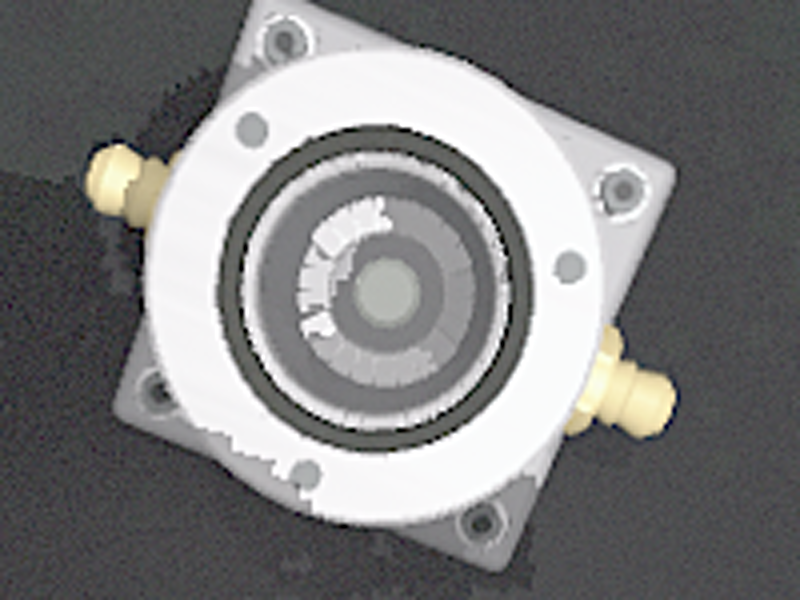

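The cell is seen from straight above: rim centre at crop (375,288), px (307.8,128), unions at crop (115,185) and (645,395). The thread ring is visible but its slots are not clear, so I'll check the depth.

```bash
python3 - <<'E'
from h import *
im=cv2.imread("pics/w2.png"); d=np.load("pics/w2.npy"); C=cam("wrist",manip.get_state())
p=on_z(C,[[307.8,128]],.101)[0]; print("cell",p)
hsv=cv2.cvtColor(im,cv2.COLOR_BGR2HSV); m=((hsv[...,1]>60)&(hsv[...,0]>12)&(hsv[...,0]<32)&(hsv[...,2]>90)).astype(np.uint8)
m[:40]=0;m[230:]=0
n,l,s,c=cv2.connectedComponentsWithStats(m)
for i in range(1,n):
    if s[i,4]>40: print(s[i],c[i])
# world pts from depth
v,u=np.mgrid[50:210,220:400]; o,r=rays(C,np.c_[u.ravel(),v.ravel()]); cz=C["T"][:3,2]
P=o+r*d[50:210,220:400].ravel()[:,None]
rho=np.hypot(*(P[:,:2]-p[:2]).T); k=(P[:,2]>.092)&(rho<.033)
q=P[k]; print("rim z med",np.median(q[:,2]), "bbox ctr",(q.min(0)+q.max(0))/2,(q.max(0)-q.min(0)))
b=(P[:,2]<.06)&(rho<.017)
print("bottom z hist",np.histogram(P[b,2],bins=np.arange(-.01,.06,.004)))
g=cv2.cvtColor(im,cv2.COLOR_BGR2GRAY)
for a in np.arange(0,360,10):
    pts=[[p[0]+rr*np.cos(np.radians(a)),p[1]+rr*np.sin(np.radians(a)),.034] for rr in(.011,.012,.013,.014,.015)]
    px=proj(C,pts); z=[]
    for x,y in px:
        x0,y0=int(round(x)),int(round(y)); rr=rays(C,[[x0,y0]]); z.append((rr[0]+rr[1][0]*d[y0,x0])[2]*1000)
    print(a,np.round(z,0).astype(int),[int(g[int(round(y)),int(round(x))]) for x,y in px])
E
```

```text
cell [ 0.5450744  -0.03606012  0.101     ]
[236  92  23  21 286] [245.46503497 101.24125874]
[355 137  28  28 373] [369.67292225 154.04021448]
rim z med 0.10041018549337326 bbox ctr [ 0.54447304 -0.03615637  0.19085472] [0.06136345 0.0605794  0.19766407]
bottom z hist (array([  0,   0,   0,   0, 356,  58,  43, 222, 188, 115, 300, 465,  56,
        66,  61,  69,  67]), array([-0.01 , -0.006, -0.002,  0.002,  0.006,  0.01 ,  0.014,  0.018,
        0.022,  0.026,  0.03 ,  0.034,  0.038,  0.042,  0.046,  0.05 ,
        0.054,  0.058]))
0 [36 34 34 34 34] [95, 98, 99, 98, 89]
10 [35 34 34 34 33] [255, 89, 89, 95, 91]
20 [34 35 33 34 30] [255, 234, 231, 186, 161]
30 [33 34 35 35 34] [233, 218, 218, 221, 230]
40 [34 34 34 34 34] [245, 223, 217, 220, 209]
50 [33 35 35 34 34] [232, 218, 218, 216, 207]
60 [34 35 34 34 34] [222, 216, 216, 216, 228]
70 [34 33 31 32 30] [237, 227, 126, 129, 123]
80 [26 24 25 25 25] [204, 194, 201, 203, 147]
90 [25 24 25 26 24] [199, 192, 194, 196, 150]
100 [27 25 26 26 24] [203, 193, 194, 203, 202]
110 [26 25 26 26 26] [200, 191, 198, 196, 196]
120 [34 27 34 27 2
[... 348 characters left out ...]
 131]
200 [28 35 35 34 34] [99, 147, 129, 131, 123]
210 [20 35 35 34 35] [83, 131, 132, 130, 131]
220 [21 34 36 34 35] [84, 133, 131, 130, 133]
230 [34 34 34 35 34] [100, 95, 104, 92, 94]
240 [35 35 35 34 34] [102, 96, 95, 95, 99]
250 [29 29 24 25 24] [86, 79, 89, 90, 93]
260 [25 25 25 23 23] [87, 90, 89, 91, 95]
270 [26 25 26 26 26] [94, 91, 90, 90, 95]
280 [27 27 26 26 25] [90, 89, 90, 92, 91]
290 [27 25 27 27 27] [90, 91, 90, 90, 94]
300 [33 35 34 35 35] [100, 100, 99, 99, 101]
310 [34 36 34 35 35] [100, 96, 97, 99, 102]
320 [33 35 35 35 35] [99, 98, 98, 99, 101]
330 [35 34 35 35 34] [101, 97, 98, 96, 96]
340 [35 34 35 34 35] [99, 98, 99, 99, 93]
350 [35 34 33 35 35] [99, 98, 96, 99, 102]
```

```bash
python3 - <<'E'
from h import *
d=np.load("pics/w2.npy"); st=manip.get_state(); C=cam("wrist",st)
v,u=np.mgrid[50:210,220:400]; o,r=rays(C,np.c_[u.ravel(),v.ravel()])
P=o+r*d[50:210,220:400].ravel()[:,None]; p=np.array([.545,-.036])
def mec(k): 
    (c,rad)=cv2.minEnclosingCircle((P[k][:,:2]*1000).astype(np.float32)); return c,rad
rho=lambda:np.hypot(*(P[:,:2]-p).T)
k=(P[:,2]>.098)&(P[:,2]<.104)&(rho()<.029); 
q=P[k][:,:2]
# circle fit to outer edge pixels
best=[]
for a in np.arange(0,360,5):
    w=np.array([np.cos(np.radians(a)),np.sin(np.radians(a))]); t=(q-p)@w; off=abs((q-p)@[-w[1],w[0]])<.0012; best.append(p+w*np.percentile(t[off],98))
B=np.array(best); s=np.linalg.lstsq(np.c_[2*B,np.ones(len(B))],(B**2).sum(1),rcond=None)[0]; print("outer",s[:2],np.sqrt(s[2]+s[:2]@s[:2]))
best=[]
for a in np.arange(0,360,5):
    w=np.array([np.cos(np.radians(a)),np.sin(np.radians(a))]); t=(q-p)@w; off=(abs((q-p)@[-w[1],w[0]])<.0012)&(t>0); best.append(p+w*np.percentile(t[off],2))
B=np.array(best); s=np.linalg.lstsq(np.c_[2*B,np.ones(len(B))],(B**2).sum(1),rcond=None)[0]; print("inner",s[:2],np.sqrt(s[2]+s[:2]@s[:2]))
p=s[:2]
k=(P[:,2]>.021)&(P[:,2]<.0295)&(rho()>.0118)&(rho()<.0145); q=P[k][:,:2]-p
A=q[q[:,1]>0];Bq=q[q[:,1]<0]
for X in(A,Bq):
    a=np.degrees(np.arctan2(X[:,1],X[:,0]))%360; print(len(X),a.min(),np.percentile(a,[3,50,97]),a.mean())
im=cv2.imread("pics/top.png"); print(proj(C,[[*p,.1]]))
print("to probe view",tool(st,(.435,.222-.005,.30)),"yaw", np.degrees(np.arctan2(*R.from_rotvec(st["tool_rot"]).as_matrix()[[1,0],0])))
E
```

```text
outer [ 0.54505737 -0.03597737] 0.028406284265184507
inner [ 0.54440213 -0.03599027] 0.01625930907746706
53 71.09519836959504 [ 72.39357771  93.02175192 116.0036151 ] 93.93168108475359
58 250.187683719929 [251.52944958 273.51292877 298.12645732] 274.6995126286271
[[307.44559396 129.27336453]]
to probe view [  2.63140478 -27.55276484 -15.75373075] yaw 12.64190920587083
```

```bash
python3 -m inch '[{"tx":0,"ty":0,"tz":-5,"rx":0,"ry":0,"rz":0,"grip":1},{"tx":0,"ty":0,"tz":-10,"rx":0,"ry":0,"rz":0,"grip":1},{"tx":0.5,"ty":-27,"tz":-12,"rx":0,"ry":0,"rz":0,"grip":1},{"tx":0.5,"ty":-27,"tz":-12,"rx":0,"ry":0,"rz":0,"grip":1},{"tx":0.5,"ty":-27,"tz":-12,"rx":0,"ry":0,"rz":0,"grip":1},{"tx":0.5,"ty":-27,"tz":-12,"rx":0,"ry":0,"rz":0,"grip":1},{"tx":0.5,"ty":-27,"tz":-12,"rx":0,"ry":0,"rz":0,"grip":1},{"tx":0.5,"ty":-27,"tz":-12,"rx":0,"ry":0,"rz":0,"grip":1}]'
python3 -m inch '[{"tx":0,"ty":0,"tz":0,"rx":0,"ry":0,"rz":0,"grip":1},{"tx":0,"ty":0,"tz":0,"rx":0,"ry":0,"rz":0,"grip":1}]'
python3 - <<'E'
from h import *
im,d,C,st=shot("wrist","w3"); print(st["ee_pos"],st["qpos"].round(2)); c=proj(C,[[.488,.222,.136]]);print(c)
x,y=c[0].astype(int); x0,y0=max(0,x-80),max(0,y-60)
cr=255*(im[y0:y0+120,x0:x0+160,::-1]/255.)**.6
cv2.imwrite("pics/c3.png",cv2.resize(cr.astype(np.uint8),None,fx=5,fy=5,interpolation=cv2.INTER_CUBIC)); print(x0,y0)
E
```

```text
t: 3.3
ee_pos: [0.4127, 0.2142, 0.264]
tool_rot: [-3.119, -0.361, -0.011]
contact_force: [0.1, -0.0, -0.6]
width: 0.0857
finger_force: 0.0
t: 3.5
ee_pos: [0.4143, 0.2079, 0.2621]
tool_rot: [3.121, 0.35, 0.006]
contact_force: [0.3, -0.7, -0.2]
width: 0.0854
finger_force: 0.0
[0.41430191 0.20787113 0.26208951] [ 0.24  0.03 -0.79  1.96  0.03  1.16 -1.91]
[[320.5459043  131.51138174]]
240 71
```

View pics/c3.png

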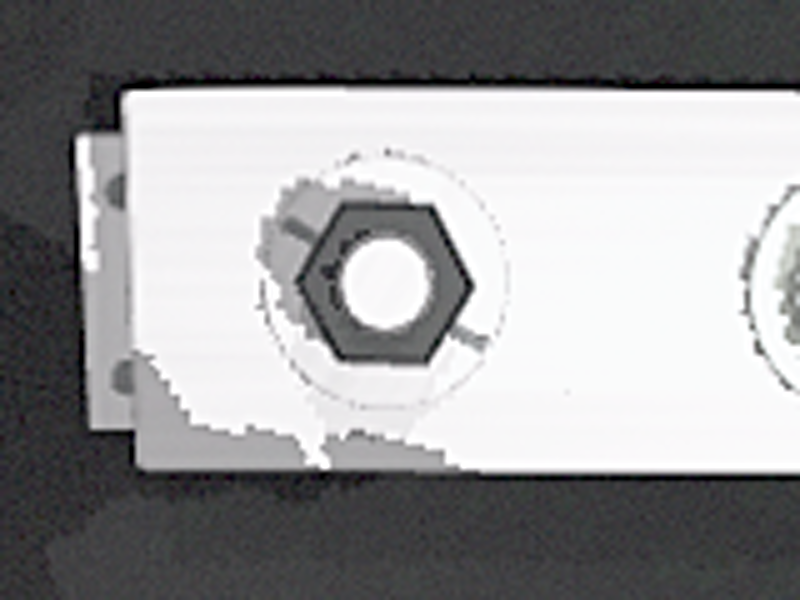

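The hex centre is at crop (385,283), vertices left and right (the fingers need a 30° turn to get flats), and the ribs at crop (300,230) and (468,340).

```bash
python3 - <<'E'
from h import *
st=manip.get_state(); C=cam("wrist",st); o=np.array([240,71])
f=lambda x,y:o+np.array([x,y])/5-0.4
h=on_z(C,[f(385,283)],.136)[0]; s=on_z(C,[f(387,284)],.146)[0]; c=on_z(C,[f(385,281)],.098)[0]; print("hex",h,"stub",s,"collar",c)
r=on_z(C,[f(300,230),f(468,340)],.099); y=lambda a,b:np.degrees(np.arctan2(*(b-a)[[1,0]]))%180
print("rib yaw",y(*r)); v=on_z(C,[f(297,284),f(473,284)],.136); vy=y(*v); e=on_z(C,[f(342,203),f(435,203),f(340,362),f(428,363)],.136); print("vertex line",vy,"edges",y(e[0],e[1]),y(e[2],e[3]))
M=R.from_rotvec(st["tool_rot"]).as_matrix(); print("tool x,y yaw",np.degrees(np.arctan2(M[1,:2],M[0,:2])),M[:,2])
print("shift",tool(st,[*h[:2],.121]))
E
```

```text
hex [0.49042314 0.22408612 0.136     ] stub [0.49033708 0.22376254 0.146     ] collar [0.49079409 0.22420069 0.098     ]
rib yaw 70.29329141875854
vertex line 102.56261290022992 edges 102.5701187640315 101.92429851767149
tool x,y yaw [ 12.64156422 -77.35863174] [ 2.72324982e-03 -8.01525451e-04 -9.99995971e-01]
shift [ 7.76192529 -0.06175138 14.06473615]
```

```bash
python3 -m inch '[{"tx":7.8,"ty":-0.06,"tz":5,"rx":0,"ry":0,"rz":0.527,"grip":1},{"tx":7.8,"ty":-0.06,"tz":5,"rx":0,"ry":0,"rz":0.527,"grip":1},{"tx":7.8,"ty":-0.06,"tz":5,"rx":0,"ry":0,"rz":0.527,"grip":1},{"tx":7.8,"ty":-0.06,"tz":5,"rx":0,"ry":0,"rz":0.527,"grip":1},{"tx":7.8,"ty":-0.06,"tz":5,"rx":0,"ry":0,"rz":0.527,"grip":1},{"tx":7.8,"ty":-0.06,"tz":5,"rx":0,"ry":0,"rz":0.527,"grip":1},{"tx":7.8,"ty":-0.06,"tz":5,"rx":0,"ry":0,"rz":0.527,"grip":1}]'
python3 - <<'E'
from h import *
st=manip.get_state(); M=R.from_rotvec(st["tool_rot"]).as_matrix(); print("tool yaw",np.degrees(np.arctan2(M[1,:2],M[0,:2])),M[:,2].round(4)); print(tool(st,[.4904,.2241,.121]),st["qpos"].round(2))
E
```

```text
t: 4.25
ee_pos: [0.4899, 0.2243, 0.2108]
tool_rot: [3.105, -0.478, 0.002]
contact_force: [0.5, -0.3, 0.4]
width: 0.0852
finger_force: 0.0
tool yaw [ -17.50260339 -107.50261342] [ 1.2e-03 -5.0e-04 -1.0e+00]
[4.30922584e-02 4.69494017e-03 8.97650919e+00] [ 0.13  0.27 -0.72  1.85  0.2   1.09 -2.54]
```

```bash
python3 -m inch '[{"tx":0.05,"ty":0,"tz":4,"rx":0,"ry":0,"rz":-1.05,"grip":1},{"tx":0.05,"ty":0,"tz":4,"rx":0,"ry":0,"rz":-1.05,"grip":1},{"tx":0.05,"ty":0,"tz":4,"rx":0,"ry":0,"rz":-1.05,"grip":1},{"tx":0.05,"ty":0,"tz":4,"rx":0,"ry":0,"rz":-1.05,"grip":1},{"tx":0.05,"ty":0,"tz":4,"rx":0,"ry":0,"rz":-1.05,"grip":1},{"tx":0.05,"ty":0,"tz":4,"rx":0,"ry":0,"rz":-1.05,"grip":1},{"tx":0.05,"ty":0,"tz":4,"rx":0,"ry":0,"rz":-1.05,"grip":1},{"tx":0.05,"ty":0,"tz":4,"rx":0,"ry":0,"rz":-1.05,"grip":1}]'
python3 - <<'E'
from h import *
st=manip.get_state(); M=R.from_rotvec(st["tool_rot"]).as_matrix(); print("tool yaw",np.degrees(np.arctan2(M[1,:2],M[0,:2])),M[:,2].round(4)); print(tool(st,[.4904,.2241,.121]),st["qpos"].round(2))
E
```

```text
t: 5.05
ee_pos: [0.4902, 0.2246, 0.1707]
tool_rot: [2.926, 1.143, 0.001]
contact_force: [-0.3, 0.5, 0.7]
width: 0.0851
finger_force: 0.0
tool yaw [ 42.67204631 -47.32797575] [ 9.e-04 -1.e-04 -1.e+00]
[-0.02312175  0.05208865  4.96510142] [ 0.26  0.37 -0.89  1.89  0.33  1.04 -1.6 ]
```

```bash
python3 -m inch '[{"tx":0,"ty":0.05,"tz":2,"rx":0,"ry":0,"rz":0,"grip":1},{"tx":0,"ty":0.05,"tz":4,"rx":0,"ry":0,"rz":0,"grip":1},{"tx":0,"ty":0.05,"tz":4.9,"rx":0,"ry":0,"rz":0,"grip":1},{"tx":0,"ty":0.05,"tz":4.9,"rx":0,"ry":0,"rz":0,"grip":1}]'
python3 -m inch '[{"tx":0,"ty":0,"tz":0,"rx":0,"ry":0,"rz":0,"grip":-1},{"tx":0,"ty":0,"tz":0,"rx":0,"ry":0,"rz":0,"grip":-1},{"tx":0,"ty":0,"tz":0,"rx":0,"ry":0,"rz":0,"grip":-1},{"tx":0,"ty":0,"tz":0,"rx":0,"ry":0,"rz":0,"grip":-1},{"tx":0,"ty":0,"tz":0,"rx":0,"ry":0,"rz":0,"grip":-1},{"tx":0,"ty":0,"tz":0,"rx":0,"ry":0,"rz":0,"grip":-1},{"tx":0,"ty":0,"tz":0,"rx":0,"ry":0,"rz":0,"grip":-1},{"tx":0,"ty":0,"tz":0,"rx":0,"ry":0,"rz":0,"grip":-1}]'
```

```text
t: 5.45
ee_pos: [0.4892, 0.2239, 0.1201]
tool_rot: [2.927, 1.141, -0.004]
contact_force: [0.4, -1.0, 0.2]
width: 0.0852
finger_force: 0.0
t: 6.25
ee_pos: [0.4906, 0.2252, 0.122]
tool_rot: [2.926, 1.143, 0.002]
contact_force: [-1.7, -0.6, 5.6]
width: 0.0223
finger_force: 59.1
```

```bash
python3 -m inch '[{"tx":0,"ty":0,"tz":-1,"rx":0,"ry":0,"rz":0,"grip":-1},{"tx":0,"ty":0,"tz":-3,"rx":0,"ry":0,"rz":0,"grip":-1},{"tx":0,"ty":0,"tz":-6,"rx":0,"ry":0,"rz":0,"grip":-1},{"tx":0,"ty":0,"tz":-9,"rx":0,"ry":0,"rz":0,"grip":-1},{"tx":0,"ty":0,"tz":-12,"rx":0,"ry":0,"rz":0,"grip":-1},{"tx":0,"ty":0,"tz":-14,"rx":0,"ry":0,"rz":0,"grip":-1},{"tx":0,"ty":0,"tz":-14,"rx":0,"ry":0,"rz":0,"grip":-1},{"tx":0,"ty":0,"tz":-14,"rx":0,"ry":0,"rz":0,"grip":-1}]'
python3 - <<'E'
from h import *
st=manip.get_state(); print(st["contact_force"],st["width"],tool(st,[.5449,-.036,.26]).round(2))
shot("wrist","w4")
E
```

```text
t: 7.05
ee_pos: [0.4899, 0.2243, 0.2606]
tool_rot: [2.926, 1.143, -0.001]
contact_force: [-0.8, 0.2, -1.7]
width: 0.0216
finger_force: 59.2
[-0.76376521  0.16970225 -1.67651656] 0.02160820361026081 [-13.6   22.86   0.08]
```

View pics/w4.png

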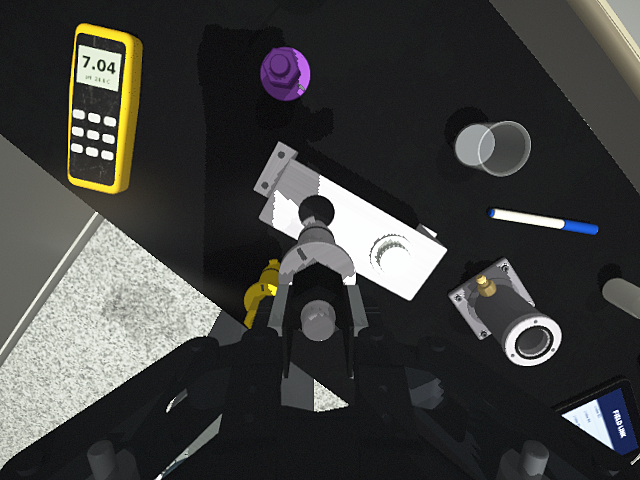

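The probe hangs straight in the fingers, with its stub at (318,320) and its collar at (318,270). The stand is free and the plug still in place.

```bash
python3 - <<'E'
from h import *
st=manip.get_state(); C=cam("wrist",st); M=R.from_rotvec(st["tool_rot"])
print(proj(C,M.apply([[0,0,-.024],[0,0,.024],[0,0,.118]])+st["ee_pos"]))
E
python3 -m inch '[{"tx":-3,"ty":5,"tz":0,"rx":0,"ry":0,"rz":-0.1,"grip":-1},{"tx":-13.6,"ty":22.9,"tz":0,"rx":0,"ry":0,"rz":-0.38,"grip":-1},{"tx":-13.6,"ty":22.9,"tz":0,"rx":0,"ry":0,"rz":-0.38,"grip":-1},{"tx":-13.6,"ty":22.9,"tz":0,"rx":0,"ry":0,"rz":-0.38,"grip":-1},{"tx":-13.6,"ty":22.9,"tz":0,"rx":0,"ry":0,"rz":-0.38,"grip":-1},{"tx":-13.6,"ty":22.9,"tz":0,"rx":0,"ry":0,"rz":-0.38,"grip":-1},{"tx":-13.6,"ty":22.9,"tz":0,"rx":0,"ry":0,"rz":-0.38,"grip":-1},{"tx":-13.6,"ty":22.9,"tz":0,"rx":0,"ry":0,"rz":-0.38,"grip":-1}]'
python3 -m inch '[{"tx":0,"ty":0,"tz":0,"rx":0,"ry":0,"rz":0,"grip":-1},{"tx":0,"ty":0,"tz":0,"rx":0,"ry":0,"rz":0,"grip":-1},{"tx":0,"ty":0,"tz":0,"rx":0,"ry":0,"rz":0,"grip":-1}]'
cat > s.py <<'E'
from h import *
st=manip.get_state(); M=R.from_rotvec(st["tool_rot"]).as_matrix()
print("tool yaw",np.degrees(np.arctan2(M[1,0],M[0,0])).round(2),M[:,2].round(4)); print("shift",tool(st,[.5449,-.036,.2]).round(3),"q",st["qpos"].round(2),"F",st["contact_force"].round(2),"T",st["torque"].round(3),st["ee_pos"].round(4))
E
python3 s.py
```

```text
[[316.49232405 328.41964155]
 [316.70465698 278.82767593]
 [316.91848754 229.18678275]]
t: 7.9
ee_pos: [0.5442, -0.0365, 0.259]
tool_rot: [-2.656, -1.67, 0.004]
contact_force: [-0.1, 1.9, -1.7]
width: 0.0224
finger_force: 59.2
t: 8.2
ee_pos: [0.5453, -0.034, 0.2611]
tool_rot: [-2.655, -1.679, 0.0]
contact_force: [-0.1, -0.7, -2.4]
width: 0.022
finger_force: 59.2
tool yaw 64.63 [-2.e-04  1.e-04 -1.e+00]
shift [-0.194  0.054  6.115] q [ 0.75  0.26 -0.88  1.78  0.22  1.2  -0.63] F [-0.07 -0.66 -2.38] T [-0.035 -0.021 -0.005] [ 0.5453 -0.034   0.2611]
```

```bash
python3 - <<'E'
from h import *
im,d,C,st=shot("wrist","w5"); M=R.from_rotvec(st["tool_rot"])
P=M.apply([[0,0,z] for z in(-.024,-.014,.016,.024,.030,.09,.106,.118)])+st["ee_pos"]
w=proj(C,P);print(w.round(1).tolist())
im2,d2,C2,_=shot("scene","s5"); s=proj(C2,P);print(s.round(1).tolist())
a=im[140:390,220:420,::-1]; x,y=s.mean(0).astype(int); b=im2[y-125:y+125,x-65:x+65,::-1].copy(); print("scene off",x-65,y-125)
g=lambda i,f:cv2.resize((255*(i/255.)**.6).astype(np.uint8),None,fx=f,fy=f,interpolation=cv2.INTER_CUBIC)
cv2.imwrite("pics/c5.png",np.hstack([g(a,2.4),g(b,2.4)]))
E
```

```text
[[315.8, 327.9], [315.9, 315.1], [316.2, 284.9], [316.2, 278.4], [316.2, 273.8], [316.5, 239.9], [316.5, 233.3], [316.6, 228.9]]
[[356.2, 206.9], [355.7, 211.5], [354.5, 225.0], [354.2, 228.5], [353.9, 231.1], [351.6, 256.2], [351.0, 262.5], [350.6, 267.2]]
scene off 288 111
```

View pics/c5.png

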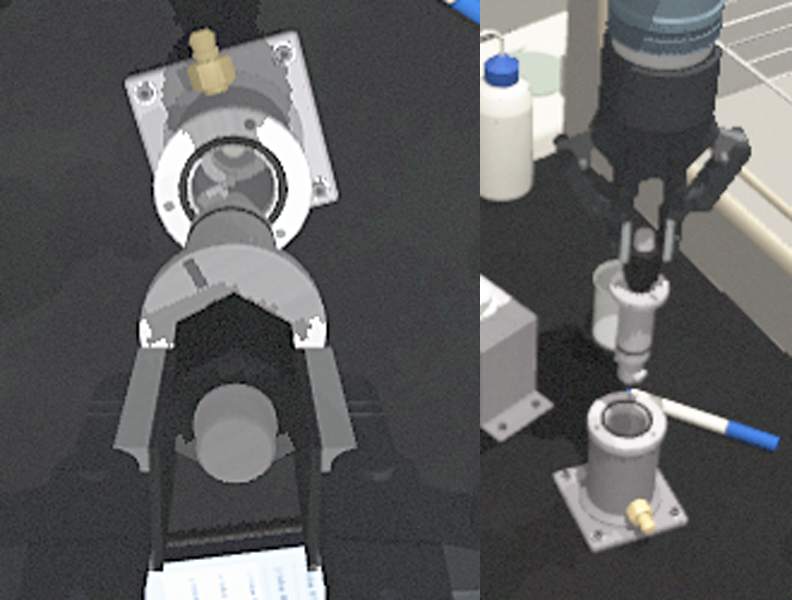

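The probe is upright in the grip, matching the predicted points. The bore in the scene view is at crop (627.5,419.5) and the nose at (632,375), just above it.

```bash
python3 - <<'E'
from h import *
C=cam("scene"); print(proj(C,[[.5449,-.036,.102]]))
print(on_z(C,[[(627.5-480)/2.4+288,419.5/2.4+111]],.102), on_z(C,[[351.3,267.2]],.142),on_z(C,[[353.9,230.5]],.235))
for i in range(3): st=manip.get_state(); print(st["t"],st["ee_pos"])
im,d,C,st=shot("top"); print(st["ee_pos"])
E
python3 -m inch '[{"tx":0,"ty":0,"tz":0,"rx":0,"ry":0,"rz":0,"grip":-1}]'; python3 s.py
```

```text
[[349.59619145 283.46620908]]
[[ 0.54133719 -0.04083404  0.102     ]] [[ 0.54706707 -0.03374952  0.142     ]] [[ 0.54345993 -0.03609107  0.235     ]]
8.3 [ 0.54543018 -0.03472094  0.26130855]
8.3 [ 0.54543018 -0.03472094  0.26130855]
8.3 [ 0.54543018 -0.03472094  0.26130855]
[ 0.54543018 -0.03472094  0.26130855]
t: 8.45
ee_pos: [0.5455, -0.0355, 0.2613]
tool_rot: [2.657, 1.676, 0.0]
contact_force: [0.5, -0.1, -1.2]
width: 0.0219
finger_force: 59.2
tool yaw 64.48 [ 2.e-04 -2.e-04 -1.e+00]
shift [-0.073 -0.038  6.135] q [ 0.75  0.26 -0.87  1.78  0.22  1.2  -0.63] F [ 0.47 -0.12 -1.15] T [0.029 0.008 0.027] [ 0.5455 -0.0355  0.2613]
```

```bash
python3 -m inch '[{"tx":-0.13,"ty":0.01,"tz":2,"rx":0,"ry":0,"rz":0,"grip":-1},{"tx":-0.13,"ty":0.01,"tz":4,"rx":0,"ry":0,"rz":0,"grip":-1},{"tx":-0.13,"ty":0.01,"tz":4.8,"rx":0,"ry":0,"rz":0,"grip":-1},{"tx":-0.13,"ty":0.01,"tz":5.6,"rx":0,"ry":0,"rz":0,"grip":-1},{"tx":-0.13,"ty":0.01,"tz":6.4,"rx":0,"ry":0,"rz":0,"grip":-1},{"tx":-0.13,"ty":0.01,"tz":6.4,"rx":0,"ry":0,"rz":0,"grip":-1},{"tx":-0.13,"ty":0.01,"tz":6.4,"rx":0,"ry":0,"rz":0,"grip":-1}]'; python3 s.py
```

```text
t: 9.15
ee_pos: [0.5454, -0.0369, 0.1976]
tool_rot: [2.657, 1.675, 0.001]
contact_force: [0.3, -0.2, -1.0]
width: 0.0223
finger_force: 59.2
tool yaw 64.45 [ 6.e-04  0.e+00 -1.e+00]
shift [ 0.064 -0.085 -0.242] q [ 0.72  0.33 -0.85  1.85  0.28  1.09 -0.68] F [ 0.27 -0.18 -1.  ] T [-0.024 -0.001  0.017] [ 0.5454 -0.0369  0.1976]
```

```bash
python3 -m inch '[{"tx":0,"ty":0,"tz":0.8,"rx":0,"ry":0,"rz":0,"grip":-1},{"tx":0,"ty":0,"tz":1.6,"rx":0,"ry":0,"rz":0,"grip":-1},{"tx":0,"ty":0,"tz":2.0,"rx":0,"ry":0,"rz":0,"grip":-1},{"tx":0,"ty":0,"tz":2.0,"rx":0,"ry":0,"rz":0,"grip":-1}]'; python3 s.py|tail -1;python3 -m inch '[{"tx":0,"ty":0,"tz":0.8,"rx":0,"ry":0,"rz":0,"grip":-1},{"tx":0,"ty":0,"tz":1.6,"rx":0,"ry":0,"rz":0,"grip":-1},{"tx":0,"ty":0,"tz":2.4,"rx":0,"ry":0,"rz":0,"grip":-1},{"tx":0,"ty":0,"tz":2.4,"rx":0,"ry":0,"rz":0,"grip":-1},{"tx":0,"ty":0,"tz":2.4,"rx":0,"ry":0,"rz":0,"grip":-1}]'; python3 s.py
```

```text
t: 9.55
ee_pos: [0.5442, -0.0371, 0.1761]
tool_rot: [-2.656, -1.675, 0.003]
contact_force: [-1.2, 0.3, -1.5]
width: 0.0223
finger_force: 59.2
shift [ 0.125  0.015 -2.39 ] q [ 0.71  0.36 -0.84  1.87  0.3   1.05 -0.7 ] F [-1.22  0.34 -1.45] T [ 0.015 -0.01  -0.018] [ 0.5442 -0.0371  0.1761]
t: 10.05
ee_pos: [0.5448, -0.0369, 0.1528]
tool_rot: [-2.657, -1.675, 0.001]
contact_force: [0.5, 0.9, -1.4]
width: 0.022
finger_force: 59.2
tool yaw 64.45 [-8.e-04  3.e-04 -1.e+00]
shift [ 0.09  -0.034 -4.724] q [ 0.69  0.39 -0.82  1.89  0.33  1.01 -0.72] F [ 0.53  0.86 -1.41] T [ 0.003  0.056 -0.006] [ 0.5448 -0.0369  0.1528]
```

```bash
python3 -m inch '[{"tx":0.08,"ty":0,"tz":0.3,"rx":0,"ry":0,"rz":0,"grip":-1},{"tx":0.08,"ty":0,"tz":0.5,"rx":0,"ry":0,"rz":0,"grip":-1},{"tx":0.08,"ty":0,"tz":0.5,"rx":0,"ry":0,"rz":0,"grip":-1}]'; python3 s.py|tail -1;python3 -m inch '[{"tx":0,"ty":0,"tz":0.2,"rx":0,"ry":0,"rz":0,"grip":-1},{"tx":0,"ty":0,"tz":0.4,"rx":0,"ry":0,"rz":0,"grip":-1},{"tx":0,"ty":0,"tz":0.4,"rx":0,"ry":0,"rz":0,"grip":-1}]'; python3 s.py
```

```text
t: 10.35
ee_pos: [0.5453, -0.0363, 0.148]
tool_rot: [-2.658, -1.675, 0.0]
contact_force: [-0.9, 0.1, -1.5]
width: 0.0218
finger_force: 59.2
shift [ 0.01  -0.047 -5.195] q [ 0.68  0.4  -0.82  1.89  0.34  1.   -0.73] F [-0.87  0.12 -1.52] T [-0.027  0.014 -0.023] [ 0.5453 -0.0363  0.148 ]
t: 10.65
ee_pos: [0.5451, -0.0364, 0.1439]
tool_rot: [-2.658, -1.675, 0.001]
contact_force: [0.5, 0.6, -0.8]
width: 0.0218
finger_force: 59.2
tool yaw 64.44 [-6.e-04  0.e+00 -1.e+00]
shift [ 0.025 -0.04  -5.611] q [ 0.68  0.4  -0.82  1.89  0.35  1.   -0.73] F [ 0.47  0.58 -0.84] T [-0.014  0.    -0.006] [ 0.5451 -0.0364  0.1439]
```

```bash
for i in 1 2; do python3 -m inch '[{"tx":0,"ty":0,"tz":0.1,"rx":0,"ry":0,"rz":0,"grip":-1},{"tx":0,"ty":0,"tz":0.15,"rx":0,"ry":0,"rz":0,"grip":-1},{"tx":0,"ty":0,"tz":0.15,"rx":0,"ry":0,"rz":0,"grip":-1}]'>/dev/null; python3 s.py|tail -1;done
```

```text
shift [ 0.009 -0.054 -5.734] q [ 0.68  0.4  -0.82  1.89  0.35  0.99 -0.73] F [-0.69  0.87 -1.71] T [-0.054 -0.008 -0.019] [ 0.5453 -0.0363  0.1427]
shift [ 0.01 -0.05 -5.89] q [ 0.68  0.41 -0.81  1.89  0.35  0.99 -0.74] F [-0.25  0.61 -0.39] T [-0.017 -0.049 -0.015] [ 0.5453 -0.0363  0.1411]
```

```bash
for i in 1 2 3; do python3 -m inch '[{"tx":0,"ty":0,"tz":0.1,"rx":0,"ry":0,"rz":0,"grip":-1},{"tx":0,"ty":0,"tz":0.15,"rx":0,"ry":0,"rz":0,"grip":-1},{"tx":0,"ty":0,"tz":0.15,"rx":0,"ry":0,"rz":0,"grip":-1}]'>/dev/null; python3 s.py|tail -1;done
```

```text
shift [ 0.009 -0.051 -6.041] q [ 0.68  0.41 -0.81  1.89  0.35  0.99 -0.74] F [-0.03  0.83 -1.21] T [-0.044  0.029  0.03 ] [ 0.5453 -0.0363  0.1396]
shift [ 0.011 -0.05  -6.191] q [ 0.68  0.41 -0.81  1.9   0.35  0.99 -0.74] F [-0.35 -0.3  -0.92] T [-0.02   0.01   0.001] [ 0.5453 -0.0363  0.1381]
shift [-0.01  -0.066 -6.306] q [ 0.68  0.41 -0.81  1.9   0.36  0.98 -0.74] F [ 0.19  0.13 -0.16] T [0.016 0.139 0.022] [ 0.5455 -0.0362  0.1369]
```

```bash
for i in 1 2 3; do python3 -m inch '[{"tx":0,"ty":0,"tz":0.05,"rx":0,"ry":0,"rz":0,"grip":-1},{"tx":0,"ty":0,"tz":0.1,"rx":0,"ry":0,"rz":0,"grip":-1},{"tx":0,"ty":0,"tz":0.1,"rx":0,"ry":0,"rz":0,"grip":-1}]'>/dev/null; python3 s.py|tail -1;done
```

```text
shift [-0.01  -0.068 -6.41 ] q [ 0.68  0.41 -0.81  1.9   0.36  0.98 -0.74] F [-0.31  0.28  1.35] T [ 0.059  0.196 -0.002] [ 0.5456 -0.0362  0.1359]
shift [-4.000e-03 -6.800e-02 -6.519e+00] q [ 0.67  0.41 -0.81  1.9   0.36  0.98 -0.74] F [ 0.1  -0.05  0.82] T [0.014 0.162 0.004] [ 0.5456 -0.0363  0.1348]
shift [-0.    -0.07  -6.619] q [ 0.67  0.42 -0.81  1.9   0.36  0.98 -0.74] F [-0.89  0.27  2.86] T [ 0.052  0.154 -0.012] [ 0.5456 -0.0363  0.1338]
```

```bash
for i in 1 2 3; do python3 -m inch '[{"tx":0,"ty":0,"tz":0.03,"rx":0,"ry":0,"rz":0,"grip":-1},{"tx":0,"ty":0,"tz":0.05,"rx":0,"ry":0,"rz":0,"grip":-1},{"tx":0,"ty":0,"tz":0.05,"rx":0,"ry":0,"rz":0,"grip":-1}]'>/dev/null; python3 s.py|tail -1;done
```

```text
shift [-0.    -0.071 -6.666] q [ 0.67  0.42 -0.81  1.9   0.36  0.98 -0.74] F [-1.33 -0.37  3.59] T [0.074 0.155 0.018] [ 0.5456 -0.0363  0.1333]
shift [-0.026 -0.079 -6.682] q [ 0.67  0.42 -0.81  1.9   0.36  0.98 -0.74] F [-1.23 -0.85  4.66] T [ 0.059  0.286 -0.009] [ 0.5458 -0.0361  0.1332]
shift [-0.047 -0.085 -6.695] q [ 0.67  0.42 -0.81  1.9   0.36  0.98 -0.75] F [-1.74  0.61  6.36] T [ 0.183  0.467 -0.006] [ 0.5459 -0.0359  0.133 ]
```

```bash
for i in 1; do python3 -m inch '[{"tx":0,"ty":0,"tz":0.03,"rx":0,"ry":0,"rz":0.08,"grip":-1},{"tx":0,"ty":0,"tz":0.06,"rx":0,"ry":0,"rz":0.16,"grip":-1},{"tx":0,"ty":0,"tz":0.1,"rx":0,"ry":0,"rz":0.24,"grip":-1},{"tx":0,"ty":0,"tz":0.12,"rx":0,"ry":0,"rz":0.3,"grip":-1},{"tx":0,"ty":0,"tz":0.12,"rx":0,"ry":0,"rz":0.3,"grip":-1}]'>/dev/null; python3 s.py;done
```

```text
tool yaw 47.21 [ 2.5e-03 -5.0e-04 -1.0e+00]
shift [-0.091 -0.124 -6.785] q [ 0.62  0.4  -0.75  1.9   0.33  0.96 -1.02] F [0.24 0.35 5.9 ] T [ 0.058  0.189 -0.021] [ 0.5466 -0.0362  0.1322]
```

```bash
for i in 1; do python3 -m inch '[{"tx":0,"ty":0,"tz":0.03,"rx":0,"ry":0,"rz":0.08,"grip":-1},{"tx":0,"ty":0,"tz":0.06,"rx":0,"ry":0,"rz":0.16,"grip":-1},{"tx":0,"ty":0,"tz":0.09,"rx":0,"ry":0,"rz":0.24,"grip":-1},{"tx":0,"ty":0,"tz":0.12,"rx":0,"ry":0,"rz":0.3,"grip":-1},{"tx":0,"ty":0,"tz":0.12,"rx":0,"ry":0,"rz":0.3,"grip":-1}]'>/dev/null; python3 s.py;python3 -m inch '[{"tx":0,"ty":0,"tz":0.03,"rx":0,"ry":0,"rz":0.08,"grip":-1},{"tx":0,"ty":0,"tz":0.06,"rx":0,"ry":0,"rz":0.16,"grip":-1},{"tx":0,"ty":0,"tz":0.08,"rx":0,"ry":0,"rz":0.2,"grip":-1},{"tx":0,"ty":0,"tz":0.08,"rx":0,"ry":0,"rz":0.2,"grip":-1}]'>/dev/null; python3 s.py;done
```

```text
tool yaw 30.03 [ 2.9e-03 -6.0e-04 -1.0e+00]
shift [-0.148 -0.091 -6.86 ] q [ 0.58  0.39 -0.69  1.9   0.3   0.95 -1.3 ] F [-0.07 -0.95  7.82] T [0.087 0.354 0.002] [ 0.5468 -0.0361  0.1314]
tool yaw 18.6 [ 3.2e-03 -9.0e-04 -1.0e+00]
shift [-0.184 -0.068 -6.889] q [ 0.55  0.38 -0.65  1.9   0.28  0.95 -1.48] F [-1.55  0.35 11.07] T [0.079 0.443 0.014] [ 0.5471 -0.0361  0.1311]
```

```bash
for i in 1 2; do python3 -m inch '[{"tx":0,"ty":0,"tz":0.01,"rx":0,"ry":0,"rz":0.05,"grip":-1},{"tx":0,"ty":0,"tz":0.02,"rx":0,"ry":0,"rz":0.1,"grip":-1},{"tx":0,"ty":0,"tz":0.02,"rx":0,"ry":0,"rz":0.1,"grip":-1}]'>/dev/null; python3 s.py;done
```

```text
tool yaw 12.87 [ 0.0031 -0.001  -1.    ]
shift [-0.18  -0.055 -6.913] q [ 0.53  0.37 -0.63  1.91  0.27  0.95 -1.57] F [-1.65  0.06  9.35] T [-0.024  0.494  0.094] [ 0.547  -0.0362  0.1309]
tool yaw 7.14 [ 0.0028 -0.0013 -1.    ]
shift [-0.17  -0.054 -6.944] q [ 0.51  0.37 -0.61  1.91  0.26  0.94 -1.67] F [-2.57  0.58 10.12] T [-0.168  0.465  0.078] [ 0.5468 -0.0364  0.1306]
```

```bash
for i in 1 2; do python3 -m inch '[{"tx":0,"ty":0,"tz":0.01,"rx":0,"ry":0,"rz":0.05,"grip":-1},{"tx":0,"ty":0,"tz":0.01,"rx":0,"ry":0,"rz":0.05,"grip":-1}]'>/dev/null; python3 s.py|tail -1;python3 -m inch '[{"tx":0,"ty":0,"tz":0,"rx":0,"ry":0,"rz":0,"grip":-1}]'|tail -3 >/dev/null; python3 s.py|tail -1;done
```

```text
shift [-0.162 -0.052 -6.96 ] q [ 0.51  0.37 -0.6   1.91  0.26  0.94 -1.71] F [-2.68  0.37 10.53] T [-0.135  0.499  0.107] [ 0.5467 -0.0365  0.1304]
shift [-0.164 -0.054 -6.957] q [ 0.51  0.37 -0.6   1.91  0.26  0.94 -1.71] F [-1.35 -0.75  9.27] T [-0.149  0.506  0.075] [ 0.5468 -0.0365  0.1304]
shift [-0.159 -0.047 -6.973] q [ 0.5   0.37 -0.59  1.91  0.25  0.94 -1.76] F [-1.89 -0.07 10.55] T [-0.166  0.492  0.044] [ 0.5467 -0.0365  0.1303]
shift [-0.158 -0.052 -6.972] q [ 0.5   0.37 -0.59  1.91  0.25  0.94 -1.76] F [-1.77 -0.11 10.24] T [-0.179  0.531  0.062] [ 0.5467 -0.0366  0.1303]
```

```bash
for i in 1 2; do python3 -m inch '[{"tx":0,"ty":0,"tz":0.01,"rx":0,"ry":0,"rz":0.05,"grip":-1},{"tx":0,"ty":0,"tz":0.01,"rx":0,"ry":0,"rz":0.05,"grip":-1}]'>/dev/null; for j in 1 2 3; do python3 s.py|tail -1|cut -d'F' -f2;python3 -m inch '[{"tx":0,"ty":0,"tz":0,"rx":0,"ry":0,"rz":0,"grip":-1}]' >/dev/null; done;done
```

```text
[-1.98 -0.38 10.42] T [-0.198  0.538  0.084] [ 0.5466 -0.0366  0.1301]
 [-1.72 -0.13  9.74] T [-0.222  0.524  0.097] [ 0.5466 -0.0366  0.1301]
 [-2.65 -0.42  9.49] T [-0.249  0.562  0.066] [ 0.5465 -0.0366  0.1301]
 [-1.15  0.13 10.03] T [-0.253  0.539  0.153] [ 0.5464 -0.0366  0.13  ]
 [-2.45  0.19 10.12] T [-0.21   0.584  0.212] [ 0.5465 -0.0366  0.13  ]
 [-2.5  -0.4   8.88] T [-0.255  0.615  0.171] [ 0.5465 -0.0365  0.13  ]
```

```bash
python3 -m inch '[{"tx":0,"ty":0,"tz":-0.05,"rx":0,"ry":0,"rz":0,"grip":-1},{"tx":0,"ty":0,"tz":-0.1,"rx":0,"ry":0,"rz":0,"grip":0.2},{"tx":0,"ty":0,"tz":-0.1,"rx":0,"ry":0,"rz":0,"grip":0.2},{"tx":0,"ty":0,"tz":-0.1,"rx":0,"ry":0,"rz":0,"grip":0.2},{"tx":0,"ty":0,"tz":-0.1,"rx":0,"ry":0,"rz":0,"grip":0.2},{"tx":0,"ty":0,"tz":-0.1,"rx":0,"ry":0,"rz":0,"grip":0.2}]'
python3 -m inch '[{"tx":0,"ty":0,"tz":-1,"rx":0,"ry":0,"rz":0,"grip":0.5},{"tx":0,"ty":0,"tz":-4,"rx":0,"ry":0,"rz":0,"grip":0.5},{"tx":0,"ty":0,"tz":-8,"rx":0,"ry":0,"rz":0,"grip":0.5},{"tx":-6,"ty":0,"tz":-12,"rx":0,"ry":0,"rz":0,"grip":0.5},{"tx":-6,"ty":0,"tz":-12,"rx":0,"ry":0,"rz":0,"grip":0.5},{"tx":-6,"ty":0,"tz":-12,"rx":0,"ry":0,"rz":0,"grip":0.5},{"tx":-6,"ty":0,"tz":-12,"rx":0,"ry":0,"rz":0,"grip":0.5}]'
python3 - <<'E'
from h import *
im,d,C,st=shot("wrist","w6"); c=proj(C,[[.545,-.036,.12]])[0].astype(int);print(c,st["ee_pos"])
im2,d2,C2,_=shot("scene","s6"); s=proj(C2,[[.545,-.036,.1]])[0].astype(int)
g=lambda i,f:cv2.resize((255*(i/255.)**.6).astype(np.uint8),None,fx=f,fy=f,interpolation=cv2.INTER_CUBIC)
x0,y0=max(0,c[0]-50),max(0,c[1]-75)
cv2.imwrite("pics/c6.png",np.hstack([g(im[y0:y0+150,x0:x0+100,::-1],4),g(im2[s[1]-75:s[1]+75,s[0]-50:s[0]+50,::-1],4)]))
v,u=np.mgrid[y0:y0+150,x0:x0+100]; o,r=rays(C,np.c_[u.ravel(),v.ravel()]); P=o+r*d[y0:y0+150,x0:x0+100].ravel()[:,None]
rho=np.hypot(P[:,0]-.545,P[:,1]+.036)
for lo,hi,a,b in((.0,.005,.12,.18),(.008,.0115,.12,.16),(.015,.02,.09,.12),(.023,.027,.09,.12)):
    k=(rho>lo)&(rho<hi)&(P[:,2]>a)&(P[:,2]<b); print(lo,hi,k.sum(),np.median(P[k,2]),P[k].mean(0))
E
```

```text
t: 18.15
ee_pos: [0.5451, -0.0364, 0.1288]
tool_rot: [-3.139, 0.118, 0.001]
contact_force: [0.3, 0.1, -0.0]
width: 0.0514
finger_force: 0.0
t: 18.85
ee_pos: [0.4861, -0.032, 0.25]
tool_rot: [3.138, -0.118, 0.004]
contact_force: [0.1, 0.3, 0.5]
width: 0.0642
finger_force: 0.0
[317 152] [ 0.48608295 -0.0320336   0.24997186]
0.0 0.005 173 0.1540846119066207 [ 0.5449504  -0.03601805  0.15409359]
0.008 0.0115 416 0.14416710756976986 [ 0.54567753 -0.03607958  0.1443097 ]
0.015 0.02 812 0.10613599550341485 [ 0.54602252 -0.03594123  0.1061439 ]
0.023 0.027 926 0.09991300219142157 [ 0.54579833 -0.0360211   0.09988499]
```

View pics/c6.png

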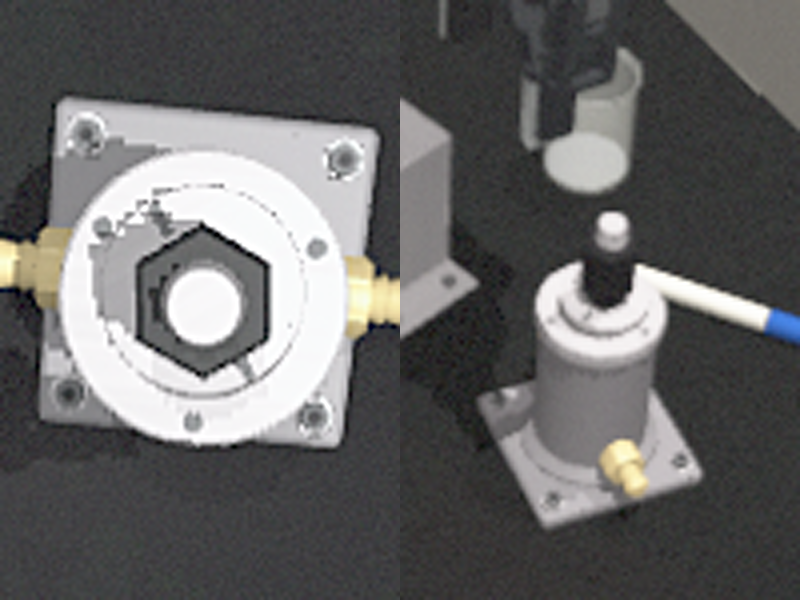

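The probe is home and upright: the collar top is 6.2 mm above the rim, so about 0.2 mm of gap under the 6 mm collar. The robot is clear of everything.

```bash
python3 -c "
from workcell import manip
print(manip.sign_off())"
```

```text
the job is handed in; nothing more can be done
None
```

The probe is screwed home in the flow cell and let go, and the job is handed in; `sign_off()` returned no verdict. Depth puts its collar about 0.2 mm above the rim, but the last moment reading was about 0.17 N m, slightly past the 0.15 mark.

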